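Eject a test cassette and stop it on the chute

TASK

The reader will shoot its finished test cassette down the chute into the discard basin, but the result window has still to be read by eye. Stand one fingertip in the chute beside the blue eject key, press the key all the way down with the other finger, and let the cassette, as it pops out, run up against the finger in the chute with its whole result window clear of the slot. Do not grip or lift the cassette, leave the other things where they stand, and finish holding it like that: key still down, cassette resting on the chute against your finger.

Things in the scene. Friction and masses are not known exactly. Their poses are not given: they have to be found in the camera images.
- reader: Test-cassette reader, fixed: grey wedge base, white housing with a display over its rear. Origin on the worktop below the slot's mouth; x to its rear, y to its left (key side), z up. Base x -90 to +112, y -34 to +80 mm; the housing starts at x = 0, its top edge there 142 mm above the worktop, at the rear 176 mm. The chute runs from the slot towards -x.
- chute: Sloping metal chute. Origin mid-floor at the slot's mouth, 106 mm above the worktop; x runs up the slope (17 degrees) into the slot, y across towards the key, z square to the floor. Floor 34 mm wide between guide rails 3 mm thick and 6 mm high; it ends in an open lip at x = -128 mm above the basin. Smooth: loose things slide down it.
- key_top (a point): Middle of the top of the blue eject key beside the chute, at x -64, y +52, z +10.5 mm of the chute's frame while up; axes as the chute. The key is 40 mm long (along the chute), 36 mm wide, its top parallel to the chute floor and, when fully down, 3.5 mm above floor level: a second fingertip level with the first, in the chute, then clears the floor but blocks the cassette.
- eject_key (a joint): Travel of the eject key, square to the chute floor: 0 up, 0.007 m fully down. Sprung: about 3 N to start, 6 N fully down; springs up when let go. A latch tooth on the key's plate holds the cassette; after about 4 mm it has sunk into the chute floor and frees it. If the key is let go the tooth rises under the cassette.
- cassette: Loose pale green test cassette 72 x 30 x 10 mm, 40 g, in the slot, its front end 4 mm out, against the latch tooth. Origin mid-underside; x to its rear end, z out of its top. Result window (pale strip, two red lines) 14 to 37 mm behind the front end. Once free, a spring pushes it 66 mm out (2 N falling to 0.7 N) in about 0.15 s, too fast to catch afterwards; then it slides by its weight.
- cassette_nose (a point): Middle of the cassette's front end, 5 mm above its underside: at x = -4 mm in the chute's frame at the start. It moves to -x along the chute; the whole window is clear of the slot when it has reached x = -38 mm.
- discard_basin: Blue round enamel basin with two handles, 214 mm wide (272 mm over the handles), 61 mm high, standing under the lip of the chute. Origin at the middle of its underside.
- timer: Small grey timer 58 x 62 x 21 mm, bystander. Origin at its underside.
- beaker: Clear beaker, 53 mm wide, 70 mm high, bystander. Origin at its underside.
- dropper_bottle: White dropper bottle, 29 mm wide, 82 mm high, bystander. Origin at its underside.
- reagent_bottle_a: Clear reagent bottle, 86 mm wide, 186 mm high, bystander. Origin at its underside.
- glass_jar_red: Glass jar with a red cap, 61 mm wide, 78 mm high, bystander. Origin at its underside.
- slide_box: White and blue box of slides 34 x 82 x 26 mm, bystander. Origin at its underside.

How it is judged:
On the way, in this order (a step that is already met when the one before it is completed fails the run):
1. a finger presses the eject key while the cassette is still latched in the slot (value of joint eject_key above 0.0025 m and contact force between the fingers and eject_key above 0.3 N and x of cassette_nose in the frame of chute above -0.012 m).
2. with the key held down, the popped cassette is stopped on the chute by the other finger, its window clear of the slot (value of joint eject_key above 0.005 m and contact force between the fingers and eject_key above 0.3 N and contact force between the fingers and cassette above 0.01 N and x of cassette_nose in the frame of chute between -0.115 and -0.038 m and z of cassette in the frame of chute between -0.003 and 0.006 m and linear speed of cassette below 0.02 m/s), for 0.3 s.
At the end, for the whole second after the job is handed in: The robot still holds the eject key down (at least 5 mm) with its fingers, and the cassette lies still, flat on the chute, touching the fingers, its front end 38 to 115 mm outside the slot (the lip is at 128 mm) (all of step 2); the arm keeps its last pose, push and grip.
It fails at once if the cassette runs over the lip of the chute or into the basin (x of cassette_nose in the frame of chute below -0.128 m or contact force between cassette and discard_basin above 0.01 N).
It fails at once if the cassette is lifted off the chute or carried (z of cassette in the frame of chute above 0.012 m).
It fails at once if the basin or another bystander is pushed more than 15 mm (distance of any of discard_basin, timer, beaker, dropper_bottle, reagent_bottle_a, glass_jar_red, slide_box from where it was at the start of the episode above 0.015 m).
It also fails if it takes over 32 s, if anything falls off the work surface, if the arm or the gripper's body presses on something with over 40 N, if the wrist force passes 120 N, or if a joint passes its speed limit or range.

ROBOT

A 6-joint arm with a two-finger parallel gripper is mounted at the origin on a cart in front of the work surface, level with it; the furniture and walls round the work are solid. World frame = base frame: x ahead of the robot, y to its left, z up, the work surface at z = 0. Lengths are in m, angles in rad, forces in N, time in s.
With the tool pointing down it reaches from about 0.325 to 0.85 m from the base axis. Payload 4.4 kg.
Tool frame: the origin (TCP) lies between the finger pads; the fingertips stand robot.tcp_to_tips ahead of it and the grasp point (between the pads) lies 3 mm ahead of it (robot.tcp_to_tips is the distance from the TCP to the fingertips, in m); z points along the fingers, x is the direction in which the jaws open and shut, and the axes are right-handed (so a half turn about z gives the same grasp; the last joint's range is limited). The gripper opens to 94 mm and grips with 3 to 60 N. Pads are 16 mm wide; open, the fingers measure 119 mm over their backs; the gripper's body (75 mm by 177 mm) begins 78 mm behind the grasp point.
Start: joints at [-1.252, 0.207, 1.542, -0, 1.393, -0.15], TCP at [0.26, -0.513, 0.227] pointing down, gripper open.
Joint ranges: [-2.73, 2.73], [-0.86, 2.22], [0.23, 2.46], [-1.11, 4.25], [0.08, 2.63], [-2.82, 2.82]. Speed limits (rad/s): [2.79, 2.79, 3.14, 3.14, 3.14, 3.14].

INTERFACE

Orientations are given as a unit quaternion [x, y, z, w].
In Python, from rig import robot gives the robot as it stands.
- The arm moves only by the shell command python3 -m pendant 'ROWS' [FORCE]. ROWS is JSON, a list that holds one entry, the list of rows, each a list of 7 numbers: the opening, from -1 (shut) to 1 (fully open), then the shift along the tool's x, y, z in mm, then the turn, a rotation vector about the tool's x, y, z in rad. In form: [[[claw, x, y, z, wx, wy, wz], ...]]. A call has 1 to 10 rows; each row is the pose to reach, as a shift and turn from the pose commanded when the call began, along the tool's axes at that moment; what a row does not reach only later rows make up. A row lasts 1/8 s, in which the tool goes at most 62.5 mm and 10.7 degrees, less where a joint would pass 70% of its speed; a pose out of reach is approached as far as the arm can. A call with a gripper value outside its range is refused whole. The fingers move at their own pace and stop on an object; FORCE is the grip in N (left out, the last holds). Time passes only in rows, so rows that repeat a pose let the fingers close. It gives the time, the measured TCP pose, the force and the opening at its end, in the units of the state.
- robot.observe(): the state, without advancing time (a new reading comes with each control period).
- robot.read_camera(name): name is "side" or "top"; returns a dict with "color" (384x512x3 uint8, red, green, blue), "intrinsics" (3x3 intrinsics, pixels), "rvec" (rotation vector, rad) and "tvec" (3), from world to camera coordinates, as OpenCV has them. Camera axes: x right, y down, z forward; pixel columns grow to the right and rows downward; lengths in m; the calibration is good to about 2 mm. A picture is of the moment at which its call begins. There is no depth.
- robot.close_job(): hands the job in, once; it reports no verdict.
Trained networks look in the newest picture that a camera, given by its name, has taken for a name from the list of things; names that differ only in an ending like _2 or _b are one class to them, and where a whole thing is asked for, a point or a joint stands for the part that bears it (a point fixed in the world has none). Each returns a list of dicts, best first, with "conf" (0 to 1); they miss things now and then, are a little off and sometimes report something else, mostly with a low value. They report only what shows in the picture. A call takes as long as a camera call.
- robot.find_in(target, camera): "location" ([x, y, z] in m, in world coordinates, good to about 4 mm: the middle of the surface that is visible of it).
- robot.spot_point(target, camera): "location" ([x, y, z] in m, in world coordinates, good to about 4 mm: a listed point, or the origin of a listed thing).
The state is a dict: "clock": time; "joint_positions": joint angles; "joint_velocities": joint speeds; "effort": joint torques, N m; "tool_pos": TCP position; "eef_rot": TCP orientation; "wrist_force": force on the tool from outside, world axes, zero at the start; "wrist_torque": the same for the moment, N m; "grip_width": finger opening in m.
Only numpy, scipy, OpenCV 4.12 (cv2) and the standard library are available. Lean on these libraries where they do the work, as an engineer would, in place of code of your own. Each camera call takes 0.05 s, during which the arm holds its last target. There are 200 camera calls.

## Working session

There is one attempt and no reset: what is moved stays moved. The work goes in short steps, Python scripts to look and compute and a shell command to move; the robot and the scene stay as the last step left them, time stands still between calls to the robot, and variables do not carry over. Pictures are saved under pics/ and viewed, about 8 in all and at most 12, crops included, and the job is handed in when it is done.

```bash
ls; mkdir -p pics; python3 - <<'E'
from rig import robot
import cv2,numpy as np
print(robot.tcp_to_tips); print(robot.observe())
for c in ("side","top"):
    r=robot.read_camera(c)
    cv2.imwrite(f"pics/{c}0.png",r["color"][:,:,::-1])
    R=cv2.Rodrigues(np.array(r["rvec"]))[0]; print(c,"cam pos",-R.T@np.array(r["tvec"]).ravel(), "fwd",R[2], r["intrinsics"][0])
    for t in ("reader","chute","key_top","cassette_nose","cassette","discard_basin","beaker","timer","dropper_bottle","reagent_bottle_a","glass_jar_red","slide_box"):
        print(t,[(np.round(d["location"],4).tolist(),round(d["conf"],2)) for d in robot.spot_point(t,c)[:2]])
print(robot.observe()["clock"])
E
```

```text
pics
0.022
{'clock': 0.0, 'joint_positions': array([-1.25249635e+00,  2.07431746e-01,  1.54294282e+00, -5.02983135e-06,
        1.39353710e+00, -1.50475565e-01]), 'joint_velocities': array([-0.00088532, -0.00218341, -0.00113377,  0.00106051, -0.00106133,
        0.0015633 ]), 'effort': array([ 2.34156405e-04, -3.70875764e+01, -2.81414831e+01,  6.99477643e-02,
        3.61374964e-02, -1.80627367e-04]), 'tool_pos': array([ 0.25953874, -0.51222933,  0.22628941]), 'eef_rot': array([ 8.51995628e-01, -5.23547615e-01, -8.87325656e-04, -7.46400864e-04]), 'wrist_force': array([ 0.01478201, -0.58432158,  0.23121968]), 'wrist_torque': array([0.05237705, 0.04969348, 0.02856439]), 'grip_width': 0.09409741245654818}
side cam pos [ 0.62939239 -1.09916799  0.642065  ] fwd [-0.05840889  0.91399252 -0.40150476] [417.47459651   0.         255.13419112]
reader [([0.6323, 0.213, 0.0018], 0.89)]
chute [([0.6309, 0.2079, 0.1027], 0.89)]
key_top []
cassette_nose [([0.6235, 0.2057, 0.1071], 0.43)]
cassette []
discard_basin [([0.4768, 0.0735, 0.0045], 0.66), ([0.6241, 0.2055, 0.1096], 0.22)]
beaker [([0.5891,
[... 315 characters left out ...]
fwd [ 0.11244502 -0.0240448  -0.99336698] [365.3900129    0.         258.51001669]
reader [([0.6312, 0.21, -0.0006], 0.59)]
chute [([0.6332, 0.2121, 0.105], 0.6)]
key_top [([0.3964, 0.2683, -0.0022], 0.69), ([0.5479, 0.206, 0.0982], 0.49)]
cassette_nose [([0.6275, 0.2118, 0.1068], 0.58)]
cassette [([0.5914, -0.3109, 0.0027], 0.38)]
discard_basin [([0.4739, 0.0702, -0.0005], 0.67)]
beaker [([0.5882, -0.3117, 0.0031], 0.72)]
timer [([0.4367, -0.2806, -0.0004], 0.76)]
dropper_bottle [([0.3903, 0.27, 0.0005], 0.57)]
reagent_bottle_a [([0.629, 0.4903, 0.0024], 0.85)]
glass_jar_red [([0.6895, 0.4092, 0.0015], 0.5), ([0.3954, 0.2719, 0.0012], 0.2)]
slide_box [([0.6956, -0.3332, -0.0046], 0.65)]
1.3
```

```bash
python3 - <<'E'
import cv2
a=cv2.imread("pics/side0.png");b=cv2.imread("pics/top0.png")
cv2.imwrite("pics/crop_s.png",cv2.resize(a[60:260,130:380],None,fx=3,fy=3,interpolation=cv2.INTER_CUBIC))
cv2.imwrite("pics/crop_t.png",cv2.resize(b[90:240,200:400],None,fx=4,fy=4,interpolation=cv2.INTER_CUBIC))
E
```

```text
(no output)
```

View pics/top0.png

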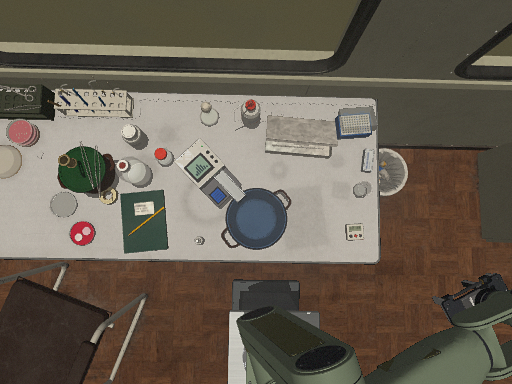

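View pics/crop_s.png

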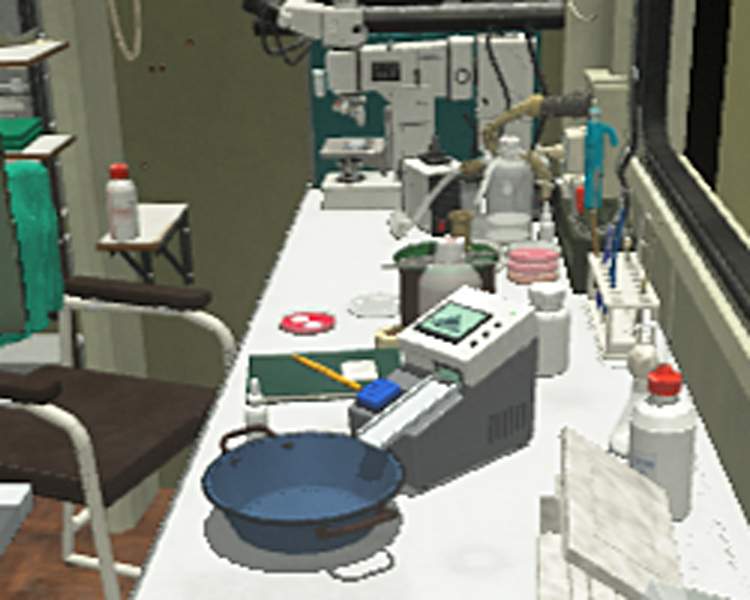

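The top view shows the reader at about (212,180), with the blue key at (218,196), the chute running down-right to the basin at (256,218), and the dropper bottle at (199,240). The side view crop shows the key at (378,393) with the chute to its right.

View pics/crop_t.png

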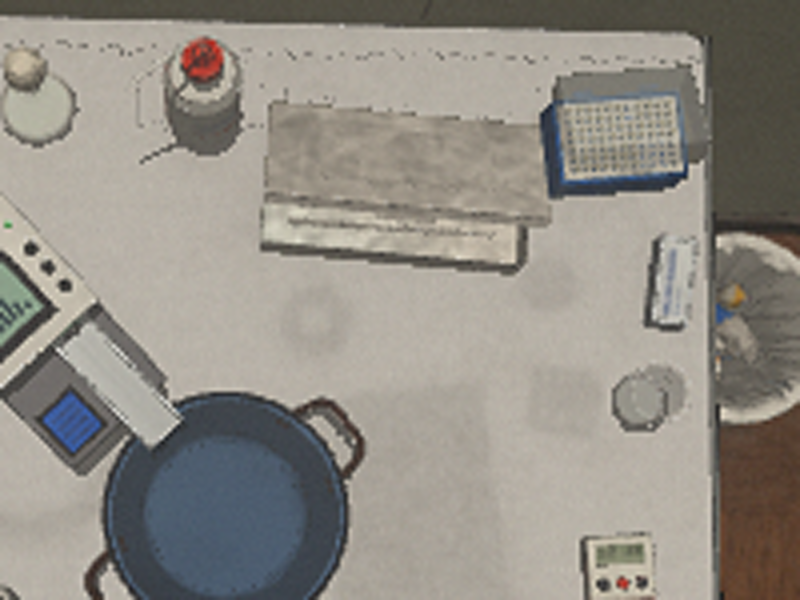

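```bash
cat > h.py <<'E'
import numpy as np,cv2
from scipy.spatial.transform import Rotation as Ro
def chuteR(yaw): # reader x to rear; chute x up slope
    return Ro.from_euler('z',yaw).as_matrix()@Ro.from_euler('y',-np.radians(17)).as_matrix()
def W(p,x,y,yaw): return np.array([x,y,.106])+np.atleast_2d(p)@chuteR(yaw).T
def proj(P,r): return cv2.projectPoints(np.array(P,float).reshape(-1,3),np.array(r["rvec"]),np.array(r["tvec"]),np.array(r["intrinsics"]),None)[0].reshape(-1,2)
def bluemask(img,lo=(108,150,60)):
    h=cv2.cvtColor(img,cv2.COLOR_RGB2HSV); return cv2.inRange(h,lo,(130,255,255))
E
python3 - <<'E'
from rig import robot
from h import *
for c in ("top","side"):
    r=robot.read_camera(c); m=bluemask(r["color"])
    n,l,s,ce=cv2.connectedComponentsWithStats(m)
    for i in range(1,n):
        if s[i,4]>15: print(c,s[i],ce[i], r["color"][l==i].mean(0))
    g=np.array([.632,.210]); 
    for yd in (-45,-40,-35,-30): print(yd,proj(W([[-.064,.052,.0105],[-.128,0,0],[0,0,0]],*g,np.radians(-yd)),r).round(1).tolist())
E
```

```text
top [211 189  14  14  67] [217.35820896 195.20895522] [ 60.58208955  91.68656716 156.29850746]
-45 [[217.7, 195.1], [241.0, 197.6], [215.6, 170.5]]
-40 [[215.6, 195.2], [238.7, 199.6], [215.6, 170.5]]
-35 [[213.4, 195.1], [236.2, 201.5], [215.6, 170.5]]
-30 [[211.3, 194.8], [233.5, 203.1], [215.6, 170.5]]
side [249 186  14  10  91] [255.71428571 190.45054945] [ 50.0989011   95.82417582 186.86813187]
side [374 303  12  10  26] [381.92307692 305.73076923] [ 40.19230769  70.84615385 116.15384615]
side [351 314  34   7  64] [370.21875 318.65625] [ 35.6875   65.59375 110.90625]
-45 [[256.0, 189.5], [253.6, 207.0], [280.3, 186.1]]
-40 [[255.9, 188.7], [251.6, 206.0], [280.3, 186.1]]
-35 [[256.1, 187.9], [249.7, 204.9], [280.3, 186.1]]
-30 [[256.4, 187.1], [248.2, 203.7], [280.3, 186.1]]
```

```bash
cat >> h.py <<'E'
def target(ch,x,y,yaw,off): # tip-midpoint position in chute coords -> TCP pose; tool z=-chute z, tool x=-chute y
    C=chuteR(yaw); R=np.c_[-C[:,1],-C[:,0],-C[:,2]]
    assert np.linalg.det(R)>0
    return W(ch,x,y,yaw)[0]-R[:,2]*off,R
def delta(p,q,tp,tR):
    R=Ro.from_quat(q).as_matrix()
    return (R.T@(tp-p)*1000).round(1),Ro.from_matrix(R.T@tR).as_rotvec().round(3)
E
python3 - <<'E'
from rig import robot
from h import *
from scipy.optimize import least_squares
rt=robot.read_camera("top"); rs=robot.read_camera("side")
kt=W; net=[([0,0,0],[.632,.210]),([-.004,0,.005],[.6255,.2088])]
def key(p,r): # silhouette centroid of key box portion above base (10.5..~4 mm)
    P=W([[-.064+a,.052+b,c] for a in(-.02,.02) for b in(-.018,.018) for c in(.0035,.0105)],*p)
    h=cv2.convexHull(proj(P,r).astype(np.float32)); m=cv2.moments(h); return np.array([m["m10"],m["m01"]])/m["m00"]
lipT=np.array([[245,194.5],[238,201.5]])
def f(p):
    e=[key(p,rt)-[217.36,195.2],key(p,rs)-[255.7,190.45],
       .5*(proj(W([[-.128,-.02,.004],[-.128,.02,.004]],*p),rt)-lipT).ravel()]
    e+=[(W([c],*p)[0][:2]-w)/.004*.6 for c,w in net]
    return np.concatenate(e)
s=least_squares(f,[.632,.21,np.radians(45)]); p=s.x
print(p,np.degrees(p[2]),f(p).round(2)); np.save("pose.npy",p)
# overlay
out=[]
for r,(a,b,c,d) in((rt,(150,220,195,275)),(rs,(160,235,225,305))):
    k=6;im=cv2.resize(r["color"][:,:,::-1],None,fx=k,fy=k,interpolation=cv2.INTER_CUBIC)
    for q in ([[-.084,.034,.0105],[-.044,.034,.0105],[-.044,.07,.0105],[-.084,.07,.0105]],[[-.128,-.02,.006],[0,-.02,.006],[0,.02,.006],[-.128,.02,.006]]):
        cv2.polylines(im,[((proj(W(q,*p),r)+.5)*k).astype(int)],True,(0,0,255),1)
    out.append(im[a*k:b*k,c*k:d*k][:420,:400 if False else 480])
h=min(o.shape[0] for o in out); cv2.imwrite("pics/ov.png",cv2.resize(np.hstack([o[:h] for o in out]),None,fx=.8,fy=.8))
o=robot.observe()
for z in (.06,.02):
    tp,tR=target([-.064,.026,z],*p,robot.tcp_to_tips); print(z,tp,delta(o["tool_pos"],o["eef_rot"],tp,tR))
E
```

```text
[0.6305127  0.21128023 0.80023714] 45.85021090581174 [ 0.2   0.16  0.12 -0.07  0.2  -0.39 -0.45  0.19 -0.22  0.19  0.2  -0.2 ]
0.06 [0.55252757 0.16827317 0.1657052 ] (array([-475.5, -568.9,   61.7]), array([ 0.294, -0.049, -0.329]))
0.02 [0.56067347 0.17666448 0.12745301] (array([-479.3, -580. ,  100. ]), array([ 0.294, -0.049, -0.329]))
```

View pics/ov.png

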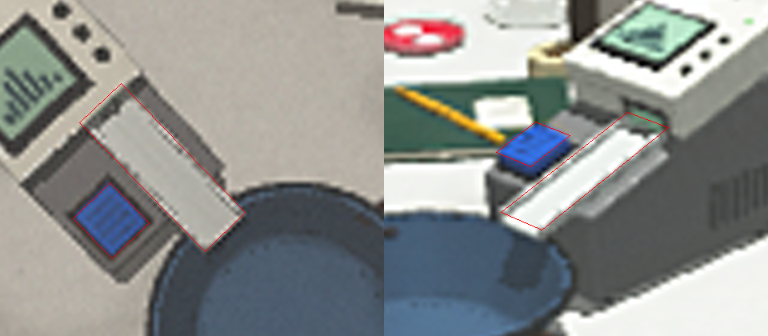

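The overlay fits the key and chute in both views: the key outline at (110,220) in the top half and (535,145) in the side half. Moving to above the key.

```bash
python3 -m pendant '[[[0.5,-20,-25,-25,0,0,0],[0,-55,-66,-50,0,0,0],[-0.16,-92,-110,-60,0,0,0],[-0.16,-129,-154,-60,0,0,0],[-0.16,-166,-198,-60,0,0,0],[-0.16,-203,-242,-60,0,0,0],[-0.16,-240,-286,-60,0.07,-0.01,-0.08],[-0.16,-277,-330,-60,0.15,-0.025,-0.16],[-0.16,-314,-374,-60,0.22,-0.037,-0.25],[-0.16,-351,-418,-60,0.294,-0.049,-0.329]]]' 20
python3 - <<'E'
from rig import robot
from h import *
p=np.load("pose.npy");o=robot.observe()
for z in (.1,.05,.02):
    tp,tR=target([-.064,.026,z],*p,robot.tcp_to_tips); print(z,tp,delta(o["tool_pos"],o["eef_rot"],tp,tR))
print(o["clock"],o["wrist_force"],o["joint_positions"])
E
```

```text
clock: 2.75
tool_pos: [0.4747, -0.0092, 0.288]
eef_rot: [0.917, -0.37, 0.057, -0.138]
wrist_force: [0.3, 0.7, -0.7]
grip_width: 0.0396
0.1 [0.54438166 0.15988185 0.20395739] (array([ -67.5, -137.7,  130.3]), array([-0.003, -0.001,  0.003]))
0.05 [0.55456404 0.17037099 0.15614215] (array([ -67.5, -137.6,  180.3]), array([-0.003, -0.001,  0.003]))
0.02 [0.56067347 0.17666448 0.12745301] (array([ -67.6, -137.5,  210.3]), array([-0.003, -0.001,  0.003]))
2.75 [ 0.26641647  0.67000842 -0.6728558 ] [-0.3943024  -0.18300484  1.83954576  0.28289487  1.37903651  0.33400677]
```

```bash
python3 -m pendant '[[[-0.16,-20,-40,30,0,0,0],[-0.16,-40,-80,60,0,0,0],[-0.16,-58,-115,95,0,0,0],[-0.16,-67.5,-137.6,135,0,0,0],[-0.16,-67.5,-137.6,165,0,0,0],[-0.16,-67.5,-137.6,180,0,0,0],[-0.16,-67.5,-137.6,185,0,0,0],[-0.16,-67.5,-137.6,185,0,0,0]]]'
python3 - <<'E'
from rig import robot
from h import *
p=np.load("pose.npy");o=robot.observe()
tp,tR=target([-.064,.026,.02],*p,robot.tcp_to_tips); print(delta(o["tool_pos"],o["eef_rot"],tp,tR),o["wrist_force"],o["grip_width"])
out=[];k=5
for c,(a,b,cc,d) in(("top",(150,230,190,270)),("side",(145,225,225,305))):
    r=robot.read_camera(c); im=cv2.resize(r["color"][:,:,::-1],None,fx=k,fy=k,interpolation=cv2.INTER_CUBIC)
    for q in ([[-.084,.034,.0105],[-.044,.034,.0105],[-.044,.07,.0105],[-.084,.07,.0105]],[[-.128,-.02,.006],[0,-.02,.006],[0,.02,.006],[-.128,.02,.006]]):
        cv2.polylines(im,[((proj(W(q,*p),r)+.5)*k).astype(int)],True,(0,0,255),1)
    # expected tips from measured pose
    R=Ro.from_quat(o["eef_rot"]).as_matrix()
    t=[o["tool_pos"]+R@[s*.026,0,.022] for s in(-1,1)]
    for u in proj(t,r): cv2.circle(im,tuple(((u+.5)*k).astype(int)),4,(0,255,0),1)
    out.append(im[a*k:b*k,cc*k:d*k])
cv2.imwrite("pics/ov2.png",np.hstack(out))
E
```

```text
clock: 3.75
tool_pos: [0.5555, 0.1688, 0.1514]
eef_rot: [0.916, -0.372, 0.056, -0.137]
wrist_force: [-0.2, -1.4, 0.2]
grip_width: 0.0392
(array([-1.8, -1.8, 25.7]), array([-0.001, -0.001, -0.001])) [-0.18368549 -1.44565735  0.23864503] 0.03919830231021854
```

View pics/ov2.png

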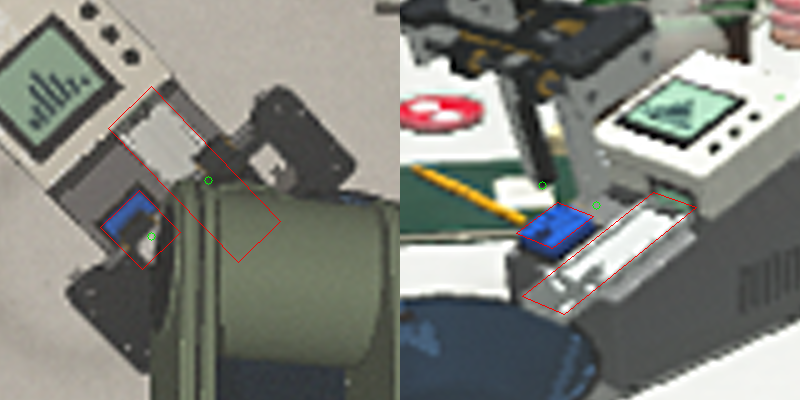

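The fingertip markers coincide with the fingers: one tip over the key at (541,185), the other over the chute at (597,205). Descending.

```bash
python3 -m pendant '[[[-0.16,-1.8,-1.8,10,0,0,0],[-0.16,-1.8,-1.8,20,0,0,0],[-0.16,-1.8,-1.8,28,0,0,0],[-0.16,-1.8,-1.8,30,0,0,0],[-0.16,-1.8,-1.8,30,0,0,0]]]'
cat > st.py <<'E'
from rig import robot
from h import *
p=np.load("pose.npy");o=robot.observe();R=Ro.from_quat(o["eef_rot"]).as_matrix();C=chuteR(p[2])
print("tip chute mm",(C.T@(o["tool_pos"]+R[:,2]*.022-[p[0],p[1],.106])*1e3).round(1),"Fchute",(C.T@o["wrist_force"]).round(2),"T",(C.T@o["wrist_torque"]).round(2),o["clock"],o["grip_width"])
E
python3 st.py
```

```text
clock: 4.47
tool_pos: [0.5609, 0.1781, 0.1222]
eef_rot: [0.917, -0.372, 0.055, -0.137]
wrist_force: [-0.8, -0.2, 0.1]
grip_width: 0.0394
tip chute mm [-64.4  26.8  14.6] Fchute [-0.64  0.39  0.28] T [-0.04  0.08 -0.02] 4.475 0.03941034476516321
```

```bash
for i in 1; do python3 -m pendant '[[[-0.16,0,0,2,0,0,0],[-0.16,0,0,2,0,0,0]]]' >/dev/null; python3 st.py; python3 -m pendant '[[[-0.16,0,0,1,0,0,0],[-0.16,0,0,1,0,0,0]]]'>/dev/null; python3 st.py; python3 -m pendant '[[[-0.16,0,0,1,0,0,0],[-0.16,0,0,1,0,0,0]]]'>/dev/null; python3 st.py; done
```

```text
tip chute mm [-64.2  26.6  13.1] Fchute [-0.04  0.3  -0.07] T [ 0.01  0.14 -0.03] 4.725 0.039674968406874386
tip chute mm [-64.2  26.7  12. ] Fchute [0.37 0.21 0.27] T [-0.03  0.1  -0.01] 4.975 0.03953209737046042
tip chute mm [-64.1  26.6  11.1] Fchute [-0.27  0.17  0.72] T [-0.03  0.13  0.04] 5.225 0.039391614690834395
```

```bash
python3 -m pendant '[[[-0.16,0,0,1,0,0,0],[-0.16,0,0,1,0,0,0]]]' >/dev/null; python3 st.py; python3 -m pendant '[[[-0.16,0,0,1,0,0,0],[-0.16,0,0,1,0,0,0]]]'>/dev/null; python3 st.py
```

```text
tip chute mm [-64.1  26.6  10.2] Fchute [-0.2   0.51  3.14] T [ 0.15  0.29 -0.01] 5.475 0.039305032061526246
tip chute mm [-64.1  26.6   9.1] Fchute [-1.13 -0.15  3.54] T [0.12 0.28 0.02] 5.725 0.039377409906451014
```

Contact comes at z ≈ 10.4 mm, as expected for the key top, with about 3 N. Now press to about 3 mm for step 1.

```bash
python3 -m pendant '[[[-0.16,0,0,1,0,0,0],[-0.16,0,0,1.8,0,0,0],[-0.16,0,0,1.8,0,0,0]]]' >/dev/null; python3 st.py; python3 - <<'E'
from rig import robot
import numpy as np
robot.read_camera("side")
for t in("cassette_nose","cassette"): print(t,[(np.round(d["location"],4).tolist(),round(d["conf"],2)) for d in robot.spot_point(t,"side")[:2]])
E
```

```text
tip chute mm [-64.1  26.6   7.2] Fchute [-1.28 -0.56  4.5 ] T [ 0.09  0.23 -0.02] 6.1 0.03938872135891032
cassette_nose [([0.6243, 0.2044, 0.1102], 0.55)]
cassette [([0.6534, 0.2287, 0.116], 0.5)]
```

Still latched, key about 3.2 mm down. Now press fully in one stroke.

```bash
python3 -m pendant '[[[-0.16,0,0,5,0,0,0],[-0.16,0,0,5,0,0,0],[-0.16,0,0,5,0,0,0],[-0.16,0,0,5,0,0,0],[-0.16,0,0,5,0,0,0],[-0.16,0,0,5,0,0,0]]]'; python3 st.py
cat > look.py <<'E'
import sys
from rig import robot
from h import *
p=np.load("pose.npy");C=chuteR(p[2]);k=5
r=robot.read_camera("side")
for t in("cassette_nose","cassette"): print(t,[((C.T@(np.array(d["location"])-[p[0],p[1],.106])*1e3).round(1).tolist(),round(d["conf"],2)) for d in robot.spot_point(t,"side")[:2]])
im=r["color"][145:225,225:325,::-1]; cv2.imwrite(f"pics/{sys.argv[1]}.png",cv2.resize(im,None,fx=7,fy=7,interpolation=cv2.INTER_CUBIC))
E
python3 look.py s3
```

```text
clock: 7.0
tool_pos: [0.5636, 0.1805, 0.1117]
eef_rot: [0.917, -0.371, 0.056, -0.137]
wrist_force: [-6.7, -5.0, 14.2]
grip_width: 0.0395
tip chute mm [-64.   26.5   3.6] Fchute [-3.77  1.31 16.  ] T [0.68 0.97 0.02] 7.0 0.0395018848119936
cassette_nose []
cassette [([-2.6, -3.3, 1.2], 0.64), ([-20.2, -2.3, -1.5], 0.59)]
```

View pics/s3.png

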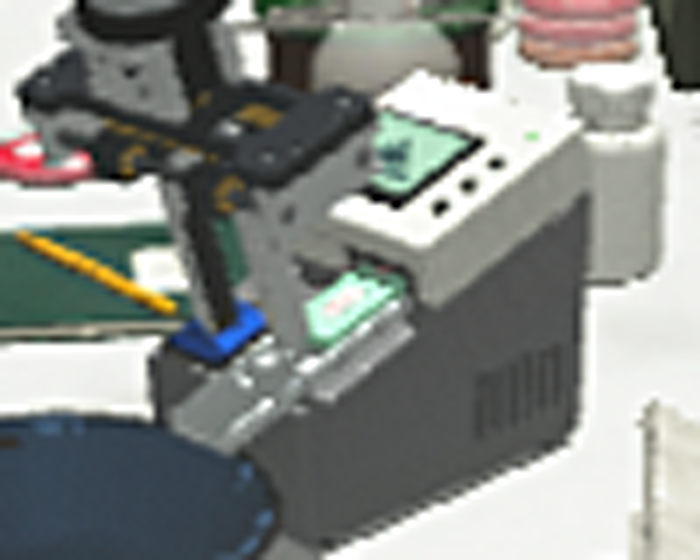

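The cassette (green, at (350,305)) lies flat on the chute against the chute finger at about (290,330), with its red-lined window in view outside the slot at (345,300). The key at (220,335) is fully down. Hold briefly, recheck, hand in.

```bash
python3 -m pendant '[[[-0.16,0,0,0,0,0,0],[-0.16,0,0,0,0,0,0],[-0.16,0,0,0,0,0,0],[-0.16,0,0,0,0,0,0],[-0.16,0,0,0,0,0,0]]]' >/dev/null; python3 st.py; python3 look.py s4; python3 - <<'E'
import cv2,numpy as np
a,b=cv2.imread("pics/s3.png"),cv2.imread("pics/s4.png");print("diff",np.abs(a.astype(int)-b)[260:360,280:420].mean())
from rig import robot
print(robot.close_job())
E
```

```text
tip chute mm [-64.   26.5   3.5] Fchute [-4.39  2.71 16.13] T [0.69 0.95 0.09] 7.775 0.039775132285753065
cassette_nose [([-507.3, -203.9, 42.4], 0.57), ([-57.7, 0.4, 7.1], 0.47)]
cassette [([-18.7, -2.8, -0.5], 0.63)]
diff 0.6043809523809524
the job is handed in; nothing more can be done
None
```

I handed the job in at about 7.8 s, with the key held fully down and the popped cassette resting on the chute against the other finger. No verdict comes back, so success is judged only from my own checks.

**What I did:** I fitted the reader's pose from both cameras and squared the gripper to the chute. One finger went in the chute and the other on the eject key, both at x ≈ -64 mm. I felt first contact at about 10.4 mm above the floor. I then pressed to about 3.2 mm with the cassette still latched, and pushed to the stop in one stroke.

**Last checks:**
- **Key:** the fingertips sit 3.5 mm above the floor, which is the key's bottom position. The push is about 16 N.
- **Cassette:** the detectors put the nose at about -58 mm and the origin at about -19 mm, which implies a nose near -55 mm. Both are well clear of the -38 mm and -115 mm limits. The picture shows it flat against the finger with the window outside the slot.
- **Stillness:** the cassette area hardly changed between two pictures about 0.8 s apart.

**Disagreed or unchecked:**
- In the last look, the best-scored nose detection was far off, about half a metre away, and I ignored it. In the look before that, the nose was not found, and the best-scored of two cassette detections was about 17 mm off the other.
- The finger-to-cassette force could not be measured separately from the push on the key.
- I did not measure the bystanders again after moving.

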